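# Gauge a cork, then index it three clicks under the lens and hold

### The job

Check the sample cork that stands under the gauge of the bench cork checker: press the gauge's slide down until its foot rests on top of the cork, stay there about a second so the pointer settles, then let the slide spring fully back up. Then grip the knob in the middle of the indexing plate and turn it clockwise (seen from above) by feel, three clicks, so that this cork stands upright right under the magnifying lens with the plate seated in its third stop, and finish while still holding the knob there for me to look. Do not knock the other things on the desk.

Things in the scene. Friction and masses are not known exactly. Their poses are not given: they have to be found in the camera images.
- checker_base: The bench cork checker, fixed on the desk: grey casting (100 mm radius, three short arms) with a round steel indexing plate (118 mm radius, top at 47 mm) on a vertical axis; 16 nests of four 28 mm pins, 95 mm from the axis, two more corks snug in them. Origin on the axis at desk height. In its frame: gauge at +y, lens 22.5 degrees from +x towards +y, detent roller at -x; yaw within 0.5 rad.
- index_plate (a joint): Angle of the indexing plate and knob, rad; 0 at the start, in a stop; grows clockwise seen from above. A sprung roller drops into a rim notch every 22.5 degrees (0.393 rad): the third stop is 1.178. Leaving a notch takes about 0.2 N m; then it turns almost freely for some 13 degrees, and is pulled into the next notch over the last 4 degrees.
- index_knob: The black fluted knob, fixed on top of the plate's spindle: a cylinder 50 mm across and 26 mm tall, from 138 to 164 mm above the desk, on the plate's vertical axis; round, so it may be gripped from any side. At that height nothing else is within 70 mm of its axis. Origin at the centre of its underside; z up.
- knob_grip (a point): Centre of the knob, 151 mm above the desk: the point to grip.
- gauge_slide (a joint): How far the gauge's slide has been pressed down, m: 0 up (a spring brings it back), 0.024 at its lower stop. With the foot off the cork it takes 1.6 N at the top; at the lower stop, with the foot on the cork, about 7 N.
- press_pad (a point): Centre of the top of the gauge's black round press pad (26 mm across, 187 mm above the desk when up), straight above the cork; press it straight down, for instance with closed fingers. It moves with the slide.
- gauge_foot: The gauge's sprung steel foot (14 mm disc below the slide, with a pointer along a small upright scale). 15 mm above the cork when the slide is up; goes down with the slide and, once it touches, can give way 10 mm upwards against a light spring (1.3 N, then 250 N/m). Origin on the gauge's axis, 107 mm below the foot's underside; z up.
- foot_tip (a point): Centre of the foot's flat underside, 107 mm above the desk when up; it rests at 92 mm on a cork.
- cork_sample: The sample cork, natural cork, 24 mm across and 45 mm long, standing upright in the nest under the gauge's foot. Its own y axis is the cork's axis and points up. Origin on its curved side at half length, 12 mm from the axis.
- cork_top (a point): Centre of the sample cork's upper end, 92 mm above the desk.
- lens_center (a point): Centre of the magnifying lens (a 40 mm lens in a black rim, on a thin post beside the plate), 128 mm above the desk, right above the place of the nest three clicks on from the gauge.
- tasting_glass: Bystander: stemmed tasting glass, 63 mm across, 155 mm tall, right of the checker. Origin at the centre of its underside.
- capsule_1: Bystander: black bottle capsule (foil cap), a cylinder 34 mm across and 60 mm tall, standing left of the checker. Origin at the centre of its underside.
Mind the look-alikes: they are no part of the job. Leave any green look-alike of the cork_sample alone.

How it is judged:
By the outcome, as a careful person would: the job done as asked, in the order asked, and still so for the second after the job is handed in, while the arm keeps its last pose, push and grip.
It also fails if it takes over 61 s, if anything falls off the work surface, if the arm or the gripper's body presses on something with over 40 N, if the wrist force passes 120 N, or if a joint passes its speed limit or range.

### The arm

A 6-joint arm with a two-finger parallel gripper is mounted at the origin on a cart in front of the work surface, level with it; the furniture and walls round the work are solid. World frame = base frame: x ahead of the robot, y to its left, z up, the work surface at z = 0. Lengths are in m, angles in degrees, forces in N, time in s.
With the tool pointing down it reaches from about 0.325 to 0.85 m from the base axis. Payload 15.5 kg.
Tool frame: the origin (TCP) lies at the very end of the fingers, on their centre line; the grasp point (between the pads) lies arm.grip_depth behind it (arm.grip_depth is the distance from the TCP to the grasp point, in m); z points along the fingers, y is the direction in which the jaws open and shut (so a half turn about z gives the same grasp; the last joint's range is limited). The gripper opens to 91 mm and grips with 3 to 60 N. Pads are 32 mm wide; open, the fingers measure 118 mm over their backs; the gripper's body (76 mm by 178 mm) begins 60 mm behind the grasp point.
Start: joints at [-5.472, 28.281, 77.091, -0, 74.628, -5.472], TCP at [0.625, 0, 0.214] pointing down, gripper open.
Joint ranges: [-166.48, 166.48], [-47.26, 123.95], [12.59, 153.08], [-70.14, 250.14], [6.76, 159.57], [-176.63, 176.63]. Speed limits (degrees/s): [108.29, 108.29, 147.25, 172.46, 172.46, 172.46].

### API

Orientations are given as a 3x3 rotation matrix whose columns are the frame's x, y, z axes.
In Python, from rig import arm gives the robot as it stands. Calls block until the motion is done:
- arm.move_to(position, orientation): joint-space move of the TCP to a pose.
- arm.move_l(position, orientation=None, feed=0.15): straight line of the TCP; orientation=None keeps the orientation; feed is the mean speed in m/s.
- arm.move_joints(angles): joint-space move.
- arm.grip(opening): finger opening in m; the grip force is fixed at half the most; returns when the fingers have stopped.
- arm.sleep(seconds).
- arm.solve_ik(position, orientation): joint angles nearest the present ones, or None.
- arm.snapshot(name): name is "scene" or "side" or "wrist"; returns the picture (480x640x3 uint8, red, green, blue); there is no depth.
- arm.get_calibration(name): a dict with "intrinsics" (3x3 intrinsics, pixels), "k1" (the pictures are not rectified: a ray, as slopes to the right and down, at radius r is drawn at 1 + k1 r^2 times it, then the intrinsics apply), "cam_to_world" (4x4, takes a point from camera to world coordinates). Camera axes: x right, y down, z forward; pixel columns grow to the right and rows downward; lengths in m; the calibration is good to about 2 mm. A picture is of the moment at which its call begins: read the wrist's pose just before it. get_calibration takes no time and is no camera call; for the wrist camera it gives the pose at the moment of the call.
A pose or a line that the arm cannot do raises arm.Unreachable and nothing moves.
- arm.sign_off(): hands the job in, once; it reports no verdict.
Readings, each from a call of its own:
- arm.current_t(): time.
- arm.current_joint_positions(): joint angles.
- arm.current_dq(): joint speeds.
- arm.current_tau(): joint torques, N m.
- arm.current_ee_pos(): TCP position.
- arm.current_tool_rot(): TCP orientation.
- arm.current_force(): force on the tool from outside, world axes, zero at the start.
- arm.current_torque(): the same for the moment, N m.
- arm.current_width(): finger opening in m.
Only numpy, scipy, OpenCV 4.12 (cv2) and the standard library are available. Lean on these libraries where they do the work, as an engineer would, in place of code of your own. Each camera call takes 0.05 s, during which the arm holds its last target.

## Working session

There is one attempt and no reset: what is moved stays moved. The work goes in short steps, each a Python script; the robot and the scene stay as the last script left them, time stands still between calls to the robot, and variables do not carry over. Pictures are saved under pics/ and viewed, and the job is handed in when it is done.

```bash
ls; mkdir -p pics; python3 - <<'E'
from rig import arm
import cv2,numpy as np
for n in ["scene","side","wrist"]:
    c=arm.get_calibration(n)
    im=arm.snapshot(n); cv2.imwrite(f"pics/{n}0.png",im[:,:,::-1])
    print(n,c["intrinsics"].round(1).tolist(),c["k1"],np.round(c["cam_to_world"],3).tolist())
print(arm.grip_depth,arm.current_t(),arm.current_width())
E
```

```text
pics
scene [[439.6, 0.0, 323.2], [0.0, 439.6, 245.1], [0.0, 0.0, 1.0]] -0.07826298852681177 [[0.547, -0.374, 0.749, -0.106], [-0.837, -0.237, 0.493, -0.553], [-0.007, -0.897, -0.443, 0.513], [0.0, 0.0, 0.0, 1.0]]
side [[589.3, 0.0, 309.7], [0.0, 589.3, 241.6], [0.0, 0.0, 1.0]] -0.030829882496299 [[0.656, -0.38, 0.652, -0.278], [-0.755, -0.312, 0.577, -0.813], [-0.016, -0.871, -0.492, 0.745], [0.0, 0.0, 0.0, 1.0]]
wrist [[412.4, 0.0, 322.3], [0.0, 412.4, 240.0], [0.0, 0.0, 1.0]] -0.08228530411683603 [[1.0, 0.001, -0.001, 0.624], [0.001, -0.972, -0.234, 0.067], [-0.002, 0.234, -0.972, 0.385], [0.0, 0.0, 0.0, 1.0]]
0.0188 0.15 0.09094281767085567
```

View pics/scene0.png

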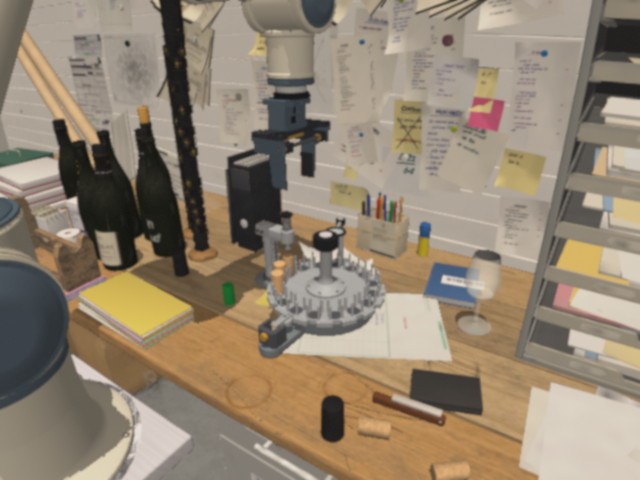

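View pics/side0.png

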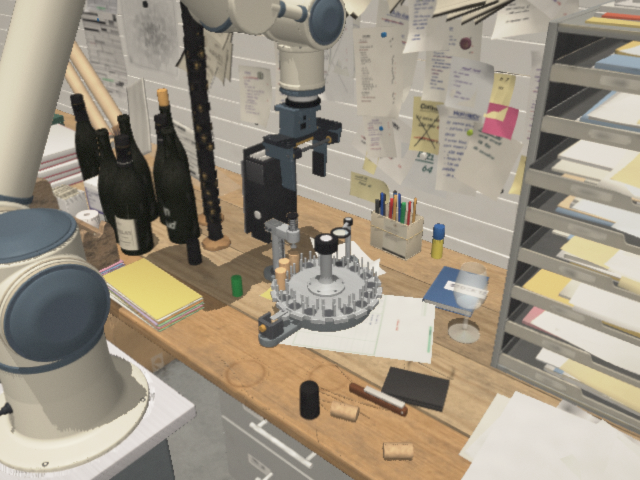

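View pics/wrist0.png

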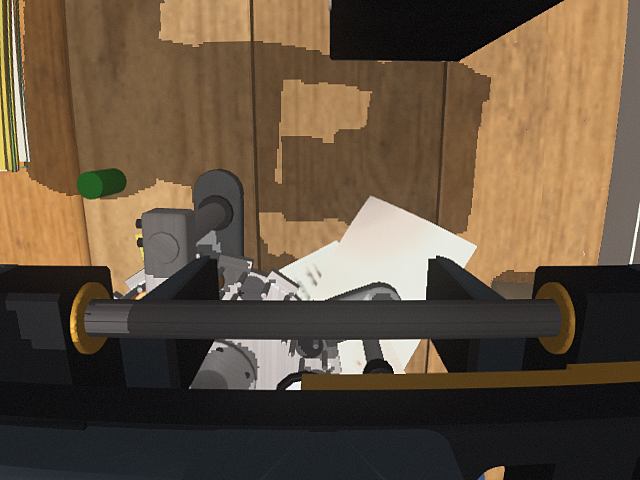

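The scene and side pictures show the black knob near (326,240), the gauge at (275-290,215-260), the lens near (340,235), and the green decoy at left. I'll zoom in.

```bash
python3 - <<'E'
import cv2
a=cv2.imread("pics/side0.png")[200:360,240:400]; b=cv2.imread("pics/scene0.png")[200:360,240:400]
cv2.imwrite("pics/z0.png",cv2.resize(cv2.hconcat([a,b]),(800,400),interpolation=cv2.INTER_CUBIC))
E
```

```text
(no output)
```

View pics/z0.png

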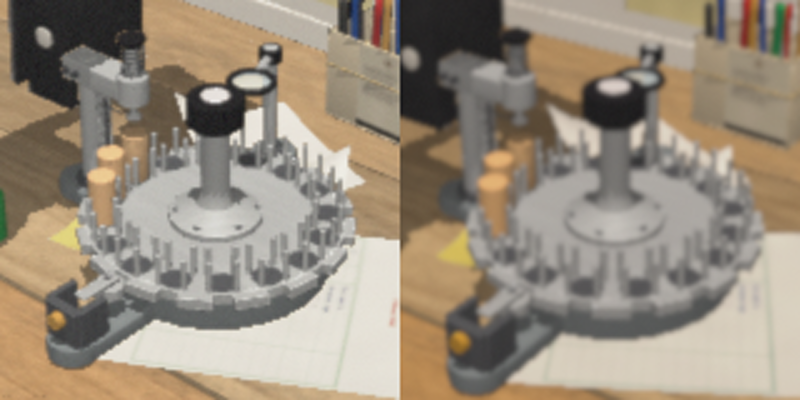

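```bash
cat > h.py <<'E'
import numpy as np,cv2
from rig import arm
def ray(c,u,v):
    K=np.array(c["intrinsics"]);xd=(u-K[0,2])/K[0,0];yd=(v-K[1,2])/K[1,1]
    p=cv2.undistortPoints(np.array([[[u,v]]],float),K,np.array([c["k1"],0,0,0,0.]))[0,0]
    T=np.array(c["cam_to_world"]);d=T[:3,:3]@[p[0],p[1],1];return T[:3,3],d
def onz(c,u,v,z):
    o,d=ray(c,u,v);return o+d*(z-o[2])/d[2]
def tri(rs):
    A=0;b=0
    for o,d in rs:
        d=d/np.linalg.norm(d);P=np.eye(3)-np.outer(d,d);A=A+P;b=b+P@o
    return np.linalg.solve(A,b)
def proj(c,X):
    T=np.array(c["cam_to_world"]);p=T[:3,:3].T@(np.array(X)-T[:3,3])
    x=p[:2]/p[2];x=x*(1+c["k1"]*(x@x));K=np.array(c["intrinsics"]);return K[0,0]*x[0]+K[0,2],K[1,1]*x[1]+K[1,2]
E
python3 - <<'E'
from h import *
s=arm.get_calibration("side");c=arm.get_calibration("scene")
z=lambda x,y:(240+x/2.5-.0,200+y/2.5)
for n,a,b,h in [("knob",(215,95),(615-400,87),.164),("pad",(131,37),(516-400,36),.187),("lens",(251,80),(641-400,77),.128),("cork",(134,130),None,.092),("corkA",(109,153),(498-400,159),.092),("corkB",(101,176),(494-400,183),.092)]:
    print(n,onz(s,*z(*a),h).round(4), onz(c,*z(*b),h).round(4) if b else "", tri([ray(s,*z(*a)),ray(c,*z(*b))]).round(3) if b else "")
E
```

```text
knob [ 0.5249 -0.1467  0.164 ] [ 0.5233 -0.1456  0.164 ] [ 0.534 -0.139  0.158]
pad [ 0.5256 -0.0548  0.187 ] [ 0.52   -0.0558  0.187 ] [ 0.544 -0.037  0.174]
lens [ 0.6155 -0.1126  0.128 ] [ 0.6168 -0.1113  0.128 ] [ 0.615 -0.113  0.129]
cork [ 0.531  -0.0495  0.092 ]  
corkA [ 0.4888 -0.059   0.092 ] [ 0.4888 -0.0562  0.092 ] [ 0.497 -0.05   0.085]
corkB [ 0.4577 -0.0791  0.092 ] [ 0.4569 -0.0775  0.092 ] [ 0.468 -0.069  0.084]
```

```bash
python3 - <<'E'
from h import *
R=arm.current_tool_rot();print(np.round(R,3).tolist())
arm.move_to([0.54,-0.17,0.36],R)
c=arm.get_calibration("wrist");im=arm.snapshot("wrist");cv2.imwrite("pics/w1.png",im[:,:,::-1])
np.savez("w1.npz",**{k:np.array(v) for k,v in c.items()})
print(arm.current_t(),arm.current_ee_pos())
for n,X in dict(knob=(.5245,-.146,.164),pad=(.5245,-.0545,.187),lens=(.616,-.112,.128)).items(): print(n,proj(c,X))
E
```

```text
[[0.0, 1.0, -0.001], [1.0, -0.0, 0.0], [0.0, -0.001, -1.0]]
1.15 [ 0.54015745 -0.16890185  0.35865819]
knob (np.float64(305.85571421049195), np.float64(191.1275815491098))
pad (np.float64(303.91775848708903), np.float64(79.7533199145528))
lens (np.float64(402.44664999869906), np.float64(151.74348532989333))
```

View pics/w1.png

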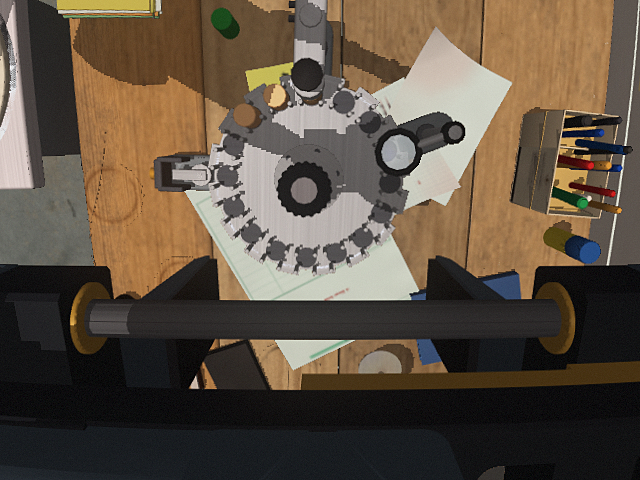

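The wrist view shows the knob at about (304,190), the pad at (307,75) and the lens at (398,153). I'll refine these with dark masks.

```bash
python3 - <<'E'
from h import *
c=dict(np.load("w1.npz"));c["k1"]=float(c["k1"])
im=cv2.imread("pics/w1.png");g=im.max(2)
P={}
for n,(u,v),r,h,th in [("knob",(304,190),34,.164,60),("pad",(307,75),22,.187,45)]:
    m=((g<th)*255).astype(np.uint8);k=np.zeros_like(m);cv2.circle(k,(u,v),r,255,-1);m&=k
    m=cv2.morphologyEx(m,cv2.MORPH_OPEN,np.ones((3,3)))
    cs,_=cv2.findContours(m,cv2.RETR_EXTERNAL,cv2.CHAIN_APPROX_NONE);q=max(cs,key=cv2.contourArea)
    (x,y),rr=cv2.minEnclosingCircle(q);e=cv2.fitEllipse(q)
    P[n]=onz(c,*e[0],h);dd=onz(c,e[0][0]+rr,e[0][1],h)-P[n]
    print(n,x,y,rr,e,P[n].round(4),onz(c,x,y,h).round(4),"diam",2*np.linalg.norm(dd))
P["lens"]=onz(c,398.5,153,.128)
for n in("pad","lens"):
    d=P[n]-P["knob"];print(n,P[n].round(4),np.hypot(*d[:2]),np.degrees(np.arctan2(d[1],d[0])))
E
python3 -c "
import cv2
cv2.imwrite('pics/z1.png',cv2.resize(cv2.imread('pics/w1.png')[0:240,180:480],(750,600),interpolation=cv2.INTER_CUBIC))"
```

```text
knob 303.8037414550781 188.63551330566406 27.973939895629883 ((304.1223449707031, 188.5774688720703), (53.042537689208984, 53.504188537597656), 34.384071350097656) [ 0.523  -0.1437  0.164 ] [ 0.5227 -0.1438  0.164 ] diam 0.04973022899632751
pad 306.76666259765625 73.76667022705078 15.94925594329834 ((307.0521240234375, 73.14407348632812), (25.8293514251709, 28.4171142578125), 121.6324234008789) [ 0.527  -0.0495  0.187 ] [ 0.5268 -0.0499  0.187 ] diam 0.025235146667016935
pad [ 0.527  -0.0495  0.187 ] 0.09435734746535648 87.54842199493109
lens [ 0.6122 -0.1132  0.128 ] 0.09432859907976185 18.870237123503074
```

View pics/z1.png

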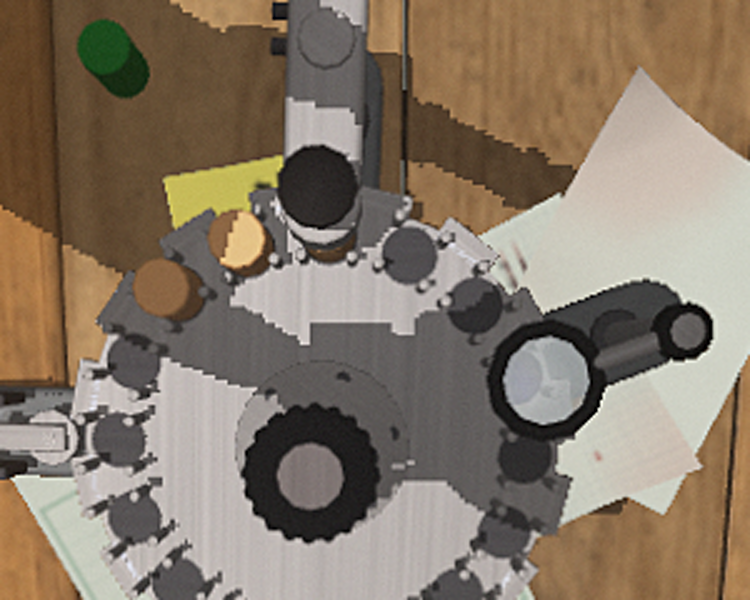

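```bash
python3 - <<'E'
from h import *
R=np.array([[0,1,0],[1,0,0],[0,0,-1.]])
arm.grip(0.0)
x,y=0.5265,-0.0515
arm.move_to([x,y,0.215],R)
c=arm.get_calibration("side");im=arm.snapshot("side");cv2.imwrite("pics/s2.png",cv2.resize(im[150:330,200:440,::-1],(800,600)))
print(arm.current_t(),arm.current_width(),arm.current_ee_pos().round(4),arm.current_force().round(2))
arm.move_l([x,y,0.192],R,feed=.1)
print(arm.current_t(),arm.current_force().round(2),arm.current_ee_pos().round(4))
E
```

```text
3.3417 0.00041991834946270625 [ 0.5278 -0.0525  0.2163] [-0.18  0.02 -0.76]
3.725 [ 0.34 -0.18  0.42] [ 0.5268 -0.0521  0.1924]
```

View pics/s2.png

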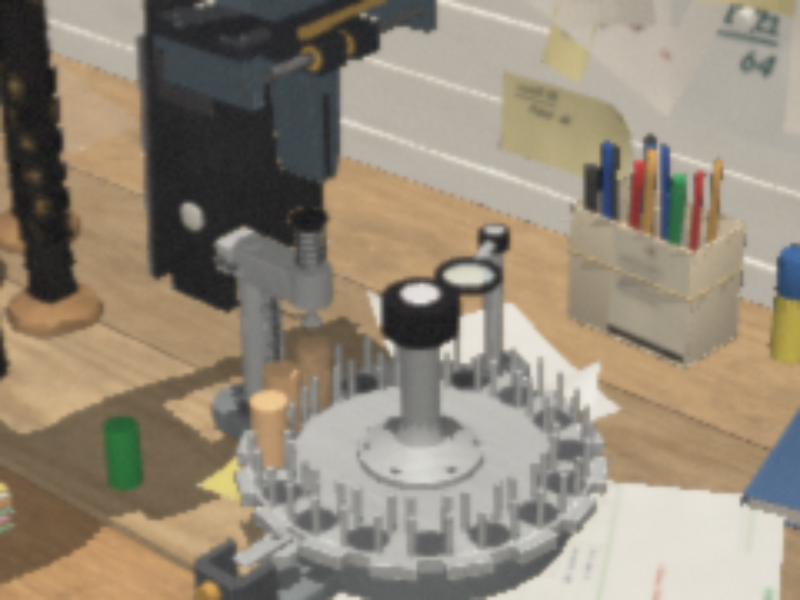

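The closed fingers hang straight above the pad at about (308,215) in the crop, and the bracket sits well below the pad. Now I'll press with force feedback.

```bash
python3 - <<'E'
from h import *
R=np.array([[0,1,0],[1,0,0],[0,0,-1.]])
x,y=0.5265,-0.0515
for z in np.arange(.189,.1645,-.002):
    arm.move_l([x,y,z],R,feed=.03)
    f=np.mean([arm.current_force()[2] for _ in range(3)])
    print(round(z,4),arm.current_ee_pos()[2].round(4),round(f,2),arm.current_t())
    if f>7.5: break
im=arm.snapshot("side");cv2.imwrite("pics/s3.png",cv2.resize(im[150:330,200:440,::-1],(800,600)))
E
```

```text
0.189 0.1893 0.04 3.975
0.187 0.1871 2.56 4.225
0.185 0.1849 1.85 4.475
0.183 0.1829 2.38 4.725
0.181 0.1809 2.8 4.975
0.179 0.1789 1.76 5.225
0.177 0.1769 1.77 5.475
0.175 0.1749 2.35 5.725
0.173 0.1729 1.98 5.975
0.171 0.171 4.88 6.225
0.169 0.1691 3.39 6.475
0.167 0.1671 6.38 6.725
0.165 0.1652 6.43 6.975
```

View pics/s3.png

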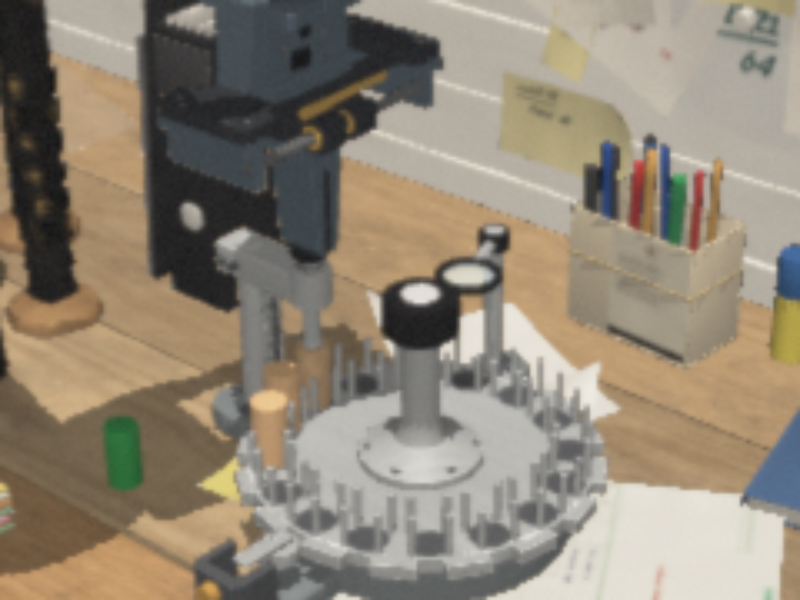

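The slide is 22 mm down. The force stepped up at about 15–16 mm and the picture shows the foot on the cork at (315,345). Next I'll dwell, retract, then go above the knob.

```bash
python3 - <<'E'
from h import *
R=np.array([[0,1,0],[1,0,0],[0,0,-1.]])
x,y=0.5265,-0.0515
arm.sleep(1.4); print(arm.current_force().round(2),arm.current_t())
arm.move_l([x,y,.190],R,feed=.03)
arm.move_l([x,y,.235],R,feed=.08)
print(arm.current_force().round(2),arm.current_t())
im=arm.snapshot("side");cv2.imwrite("pics/s4.png",cv2.resize(im[150:330,200:440,::-1],(800,600)))
arm.move_to([.523,-.1445,.235],R)
arm.grip(0.088)
im=arm.snapshot("wrist");cv2.imwrite("pics/w4.png",im[:,:,::-1])
print(arm.current_t(),arm.current_width(),arm.current_joint_positions().round(2))
E
```

```text
[-1.32  0.16  6.72] 8.425
[-0.07 -0.59  0.08] 10.125
12.0333 0.08764865443245665 [-21.75  20.43  87.1    0.    72.47 -21.75]
```

View pics/s4.png

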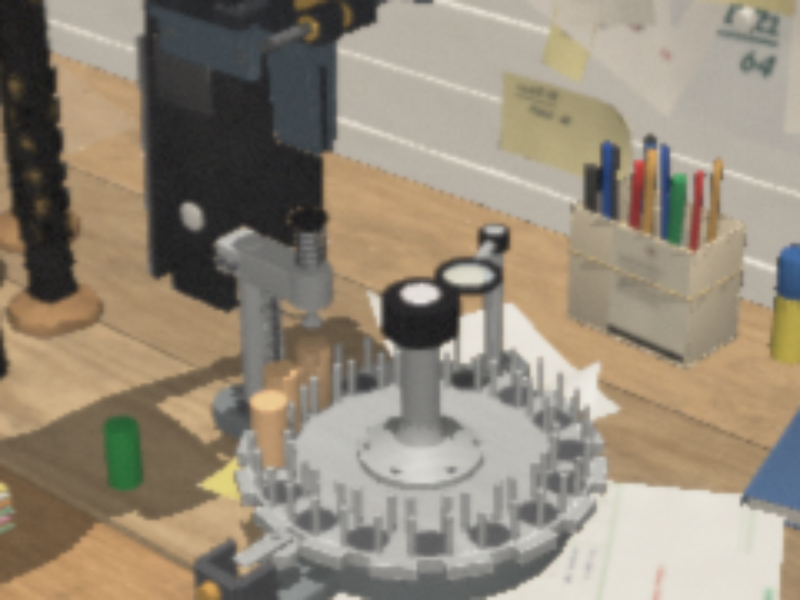

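View pics/w4.png

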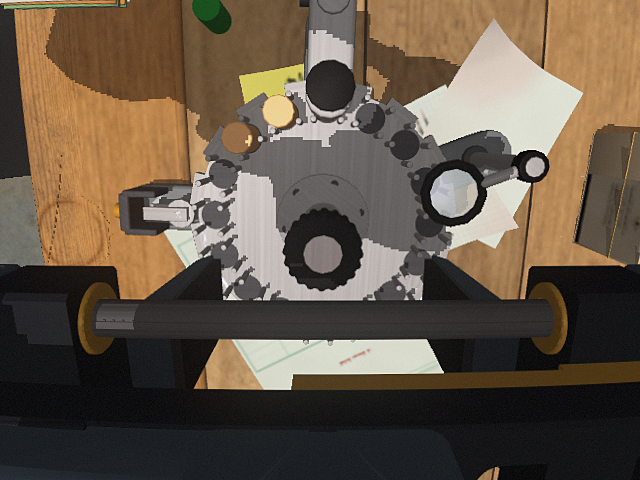

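The slide is back up, and the knob at (322,250) is centred between the fingers. I'll descend with the jaws pre-turned 35° counter-clockwise, so the gripper body never swings over the gauge, then grip.

```bash
python3 - <<'E'
from h import *
a=np.radians(35);Rz=np.array([[np.cos(a),-np.sin(a),0],[np.sin(a),np.cos(a),0],[0,0,1]])
R=Rz@np.array([[0,1,0],[1,0,0],[0,0,-1.]])
x,y=.523,-.1445
arm.move_to([x,y,.235],R)
print(arm.current_joint_positions().round(2))
arm.move_l([x,y,.151-arm.grip_depth],R,feed=.08)
print(arm.current_ee_pos().round(4),arm.current_force().round(2))
arm.grip(0.060); print(arm.current_force().round(2))
arm.grip(0.045)
arm.sleep(.2)
f=np.mean([arm.current_force() for _ in range(4)],0)
print(arm.current_t(),arm.current_width(),f.round(2),arm.current_torque().round(3),arm.current_ee_pos().round(4))
print("along jaws",f@R[:,1],"x",f@R[:,0])
E
```

```text
[-21.75  20.43  87.11   0.    72.47 -56.59]
[ 0.5233 -0.1446  0.1326] [ 0.45 -0.36  0.31]
[-0.76  0.25 -0.49]
15.2583 0.04924501263482732 [-2.93 -4.09  2.16] [-0.608  0.616  0.021] [ 0.5225 -0.1448  0.1322]
along jaws -4.748829907521676 x -1.6685372201259112
```

Gripped at a width of 49.2 mm, with only about 5 N of side load. Turning in small steps of joint 6 while watching the torque.

```bash
python3 - <<'E'
from h import *
q0=np.array(arm.current_joint_positions());np.save("q0.npy",q0)
R0=arm.current_tool_rot();np.save("R0.npy",R0)
for d in np.arange(2.5,25.1,2.5):
    q=q0.copy();q[5]+=d;arm.move_joints(q)
    R=arm.current_tool_rot();ang=np.degrees(np.arctan2(R[1,1],R[0,1])-np.arctan2(R0[1,1],R0[0,1]))
    f=arm.current_force();t=np.mean([arm.current_torque() for _ in range(3)],0)
    print(d,round(ang,2),f.round(1),t.round(3),round(arm.current_t(),2))
    if np.linalg.norm(f)>40: break
im=arm.snapshot("side");cv2.imwrite("pics/s5.png",cv2.resize(im[150:330,200:440,::-1],(800,600)))
E
```

```text
2.5 -2.44 [-0.2 -0.8  1.5] [-0.1    0.008  0.103] 15.51
5.0 -4.91 [-0.5 -0.6  0.9] [-0.033 -0.086 -0.188] 15.76
7.5 -7.39 [-0.4 -0.4  1.3] [ 0.043 -0.125 -0.179] 16.01
10.0 -9.88 [0.6 0.6 1.1] [-0.013 -0.294 -0.219] 16.26
12.5 -12.37 [1.3 0.4 0.9] [ 0.176 -0.468 -0.17 ] 16.51
15.0 -14.87 [ 3.8  1.4 -0.1] [ 0.276 -0.675 -0.19 ] 16.76
17.5 -17.37 [ 4.5  1.9 -0.2] [ 0.381 -0.859 -0.05 ] 17.01
20.0 -19.91 [ 4.4  3.3 -1.7] [ 0.392 -0.973 -0.368] 17.26
22.5 -22.4 [ 4.7  3.1 -1.2] [ 0.388 -1.067 -0.097] 17.51
25.0 -24.89 [ 5.3  2.  -1.6] [ 0.441 -1.102  0.108] 17.76
```

View pics/s5.png

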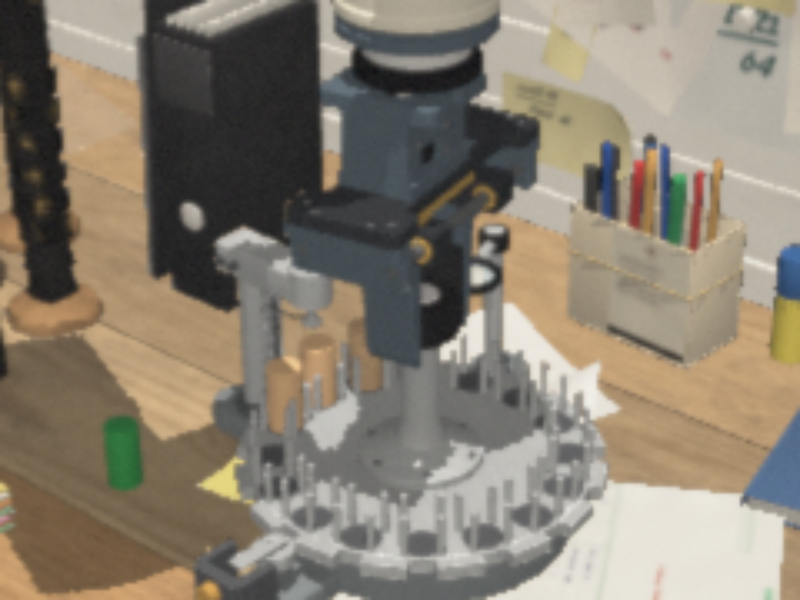

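The plate turned with the hand: the sample cork has moved one nest clockwise to (365,350) and the two others are upright. Continuing to 67.5°.

```bash
python3 - <<'E'
from h import *
q0=np.load("q0.npy");R0=np.load("R0.npy")
for d in np.append(np.arange(27.5,67.1,2.5),67.5):
    q=q0.copy();q[5]+=d;arm.move_joints(q)
    if d in(45,67.5): arm.sleep(.5)
    R=arm.current_tool_rot();ang=np.degrees(np.arctan2(R[1,1],R[0,1])-np.arctan2(R0[1,1],R0[0,1]))
    f=arm.current_force();t=arm.current_torque()
    print(d,round(ang,2),f.round(1),t.round(2),round(arm.current_t(),2))
    if np.linalg.norm(f)>40: break
ts=[]
for _ in range(15): arm.sleep(.03);ts.append(arm.current_torque())
print(np.mean(ts,0).round(3),np.std(ts,0).round(3),arm.current_width(),arm.current_ee_pos().round(4))
for n in("side","scene","wrist"):
    im=arm.snapshot(n);cv2.imwrite(f"pics/{n}6.png",im[:,:,::-1])
im=cv2.imread("pics/side6.png");cv2.imwrite("pics/s6.png",cv2.resize(im[150:330,200:440],(800,600)))
E
```

```text
27.5 -27.4 [ 6.2  3.6 -2.6] [ 0.41 -1.12 -0.21] 18.06
30.0 -29.9 [ 6.   3.2 -1.3] [ 0.46 -1.2  -0.22] 18.31
32.5 -32.4 [ 6.6  2.4 -1.4] [ 0.48 -1.22 -0.19] 18.56
35.0 -34.9 [ 6.2  2.9 -2.3] [ 0.51 -1.31 -0.17] 18.81
37.5 -37.4 [ 6.6  2.7 -2.1] [ 0.5  -1.38 -0.1 ] 19.06
40.0 -39.9 [ 8.6  3.4 -2.4] [ 0.46 -1.44 -0.02] 19.31
42.5 -42.41 [ 7.   2.7 -2.1] [ 0.45 -1.45 -0.38] 19.56
45.0 -44.88 [ 7.5  2.3 -2.7] [ 0.46 -1.5  -0.12] 20.31
47.5 -47.39 [ 8.   3.1 -2.4] [ 0.44 -1.55  0.06] 20.56
50.0 -49.9 [ 7.9  2.5 -4. ] [ 0.51 -1.65 -0.18] 20.81
52.5 -52.4 [ 9.3  2.4 -4.5] [ 0.44 -1.65 -0.16] 21.06
55.0 -54.9 [ 9.1  2.4 -4.5] [ 0.43 -1.65 -0.19] 21.31
57.5 -57.4 [10.3  2.7 -4.1] [ 0.42 -1.72 -0.23] 21.56
60.0 -59.9 [10.3  2.1 -5. ] [ 0.34 -1.75 -0.13] 21.81
62.5 -62.4 [ 9.8  2.9 -5.3] [ 0.36 -1.81 -0.06] 22.06
65.0 -64.91 [ 9.8  2.  -5. ] [ 0.31 -1.82 -0.39] 22.31
67.5 -67.38 [11.2  1.5 -4.7] [ 0.29 -1.83 -0.06] 23.06
[ 0.289 -1.874 -0.103] [0.027 0.026 0.031] 0.04917972008932807 [ 0.5237 -0.1449  0.1323]
```

View pics/s6.png

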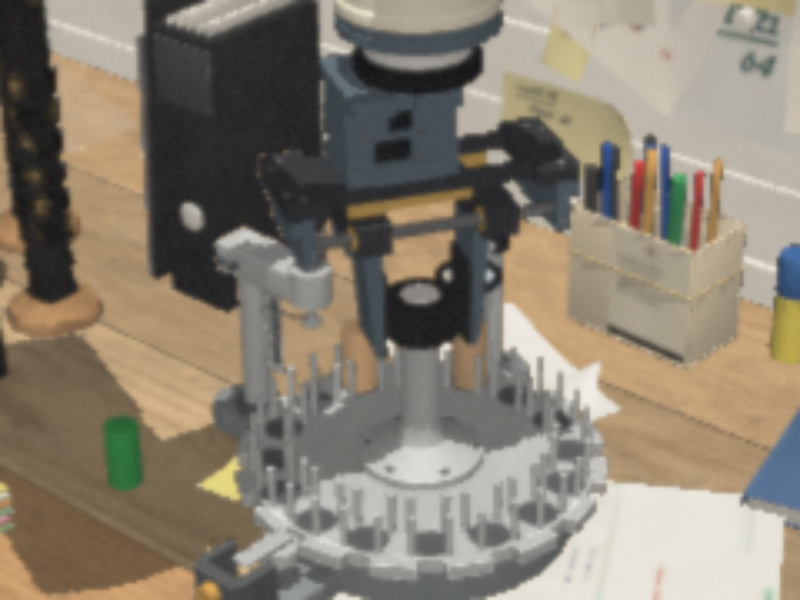

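View pics/wrist6.png

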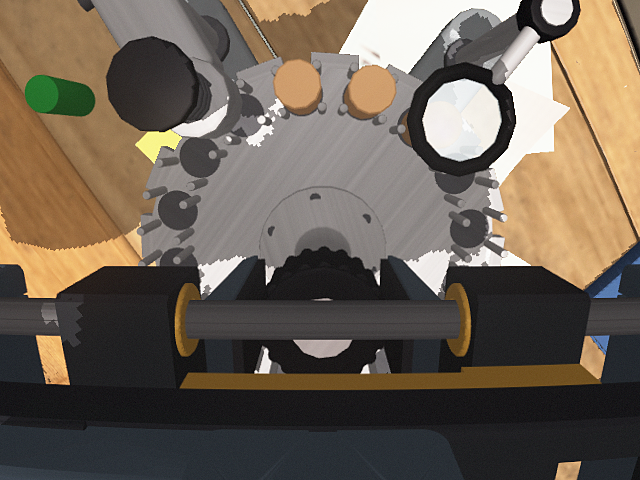

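The cork appears under the lens: it shows below the rim at (412,125), and the two other corks sit at (298,85) and (371,90). I'll check the seating two ways, by the torque profile around this position and by the plate angle from the images.

```bash
python3 - <<'E'
from h import *
q0=np.load("q0.npy");R0=np.load("R0.npy")
for d in [66.5,65.5,66.5,67.5,68.5,69.5,68.5,67.5]:
    q=q0.copy();q[5]+=d;arm.move_joints(q);arm.sleep(.2)
    ts=[]
    for _ in range(10): arm.sleep(.02);ts.append(arm.current_torque()[2])
    R=arm.current_tool_rot();ang=np.degrees(np.arctan2(R[1,1],R[0,1])-np.arctan2(R0[1,1],R0[0,1]))
    print(d,round(ang,2),np.mean(ts).round(3),arm.current_tau()[5].round(3),round(arm.current_t(),2))
c=arm.get_calibration("wrist");im=arm.snapshot("wrist");cv2.imwrite("pics/w7.png",im[:,:,::-1])
np.savez("w7.npz",**{k:np.array(v) for k,v in c.items()})
E
python3 - <<'E'
import cv2
im=cv2.imread('pics/w7.png');cv2.imwrite('pics/z7.png',cv2.resize(im[30:230,140:540],(800,400),interpolation=cv2.INTER_CUBIC))
E
```

```text
66.5 -66.39 -0.383 -0.38 24.32
65.5 -65.37 0.044 0.035 24.94
66.5 -66.39 -0.257 -0.259 25.56
67.5 -67.38 -0.099 -0.088 26.18
68.5 -68.35 0.284 0.301 26.79
69.5 -69.37 0.056 0.069 27.41
68.5 -68.35 0.315 0.308 28.02
67.5 -67.37 0.074 0.075 28.64
```

View pics/z7.png

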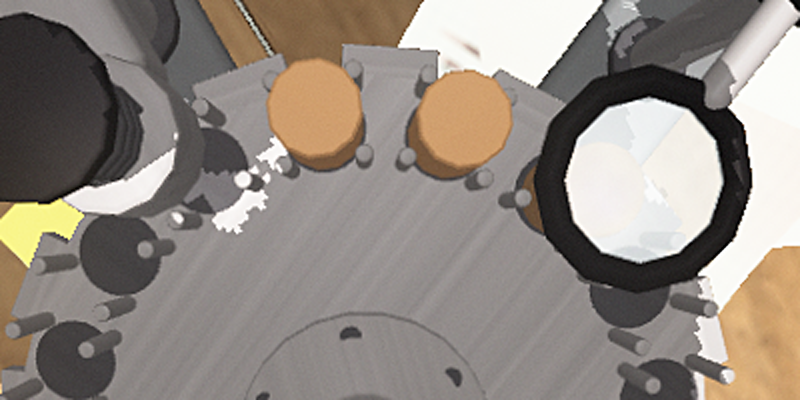

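```bash
python3 - <<'E'
from h import *
def load(f):
    c=dict(np.load(f));c["k1"]=float(c["k1"]);return c
A=np.array([.523,-.1445])
c1=load("w1.npz");c7=load("w7.npz")
z1=lambda x,y:(180+x/2.5,y/2.5); z7=lambda x,y:(140+x/2,30+y/2)
for n,a,b in [("near",(238,236),(464,110)),("far",(169,283),(315,101))]:
    p=onz(c1,*z1(*a),.092)[:2];q=onz(c7,*z7(*b),.092)[:2]
    g=lambda v:np.degrees(np.arctan2(*(v-A)[::-1]))
    print(n,p.round(4),np.hypot(*(p-A)),g(p),q.round(4),np.hypot(*(q-A)),g(q),"turn",g(p)-g(q))
print("lens7",onz(c7,*z7(643,178),.128).round(4))
print([ (n,np.round(proj(c7,[*(A+.095*np.array([np.cos(t),np.sin(t)])),.092]),1)) for n,t in [("sample top expected",np.radians(87.5-67.5))]])
E
```

```text
near [ 0.4908 -0.0554] 0.09470482623725154 109.87050842932285 [ 0.5934 -0.0786] 0.09641545580403839 43.10603033903533 turn 66.76447809028753
far [ 0.462  -0.0739] 0.0933128545828714 130.85298797943145 [ 0.5636 -0.0574] 0.09613682264619958 65.00052359251683 turn 65.85246438691462
lens7 [ 0.6123 -0.1115  0.128 ]
[('sample top expected', array([438.4, 123.5]))]
```

View pics/scene6.png

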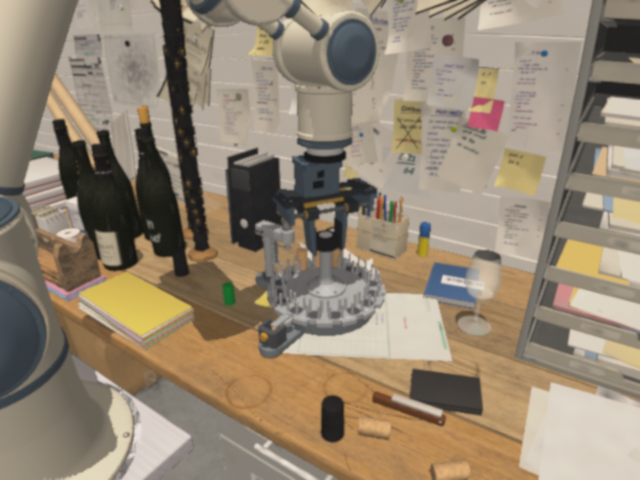

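Turn seen in the images is 66–67°, within pixel-picking error of 67.5°, and the torque is near zero in the middle of the notch. Glass, capsule and the other items stand where they were in the first picture, so I'm handing in.

```bash
python3 - <<'E'
from h import *
print(arm.current_t(),arm.current_width(),arm.current_force().round(1),arm.current_torque().round(2))
print(arm.sign_off())
E
```

```text
28.6917 0.049509866066025615 [10.   1.9 -5.3] [ 0.26 -1.94  0.08]
the job is handed in; nothing more can be done
None
```

The cork is checked and stands under the magnifying lens. The plate is in its third stop and the gripper is still holding the knob. I handed in at 28.7 s of the 61 s allowed.

- **Gauge:** I pressed the slide down 22 mm with closed fingers. The force rose from about 2 N to 6–7 N once the foot met the cork. I held for about 1.4 s, and the picture after release shows the slide back up.
- **Plate:** I turned the knob clockwise 67.4° by the arm's own reading. Turning 1° either way met about ±0.3 N m pulling back. At the final position the residual torque is under 0.1 N m, so the plate is seated.
- **Disagreement:** The two neighbouring corks gave turns of 66.8° and 65.9° in the wrist pictures, slightly under 67.5°. I put that down to hand-picked pixels, as the torque reading is sharper.
- **Feeling for the stop:** I moved the knob about 2° either side of the third stop. At both ends the torque fell off, so the roller may briefly have left the notch. It was back in the middle when I handed in.
- **Side load:** About 11 N remained on the tool at the end, because the grip is slightly off-centre on the knob. This is well below the limits.
- **Bystanders:** The last scene picture shows the glass, capsule and green look-alike where they were at the start.

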